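# Take the hooked cover off the dryer's lint bin

### The job

Take the blue cover off the lint bin and lay it gently, right way up, in the middle of the rubber mat: squeeze its front clip and keep it squeezed, draw the cover forward level until its rear hooks come up against the rail's lip, then tilt it back so that the hooks drop clear of the lip, and take it out. Feel your way and never force the cover against the bin; leave the cone filters, the ramekin and the scrubber alone.

Things in the scene. Friction and masses are not known exactly. Their poses are not given: they have to be found in the camera images.
- lintbin: Grey plastic lint bin fixed to the bench, 160 mm wide (y). Origin on the bench under its top opening; x from its front (clip end, nearest the robot) to its back, z up. The rim is level, 110 mm above the bench. Front wall's outer face at x -80 mm, rear rim ends at x +75; behind it, over a pocket 30 mm deep, a steel C rail runs along y. Catch rib for the clip: x -85 to -80, z 102 to 106.
- rim_back (a point): Pivot of the cover: outer top edge of the rear rim, at (75, 0, 110) mm in the bin's frame, axes as the bin's. With the hooks against the rail's lip, or up to 2 mm short of it, the cover can be tilted back (front up) on this edge and the hooks drop clear; 26 to 29 degrees is enough for any rail. Then slide it forward along its own plate: after 30 mm it can be lifted away.
- rail_mid (a point): Mean place of the rear face of the rail's lip, (113, 0, 110) mm in the bin's frame, axes as the bin's. The rail is screwed on in long slots and its lip really lies anywhere up to 14 mm before or behind this point; that is not measured. The lip is 3 mm thick and hangs down to 7 mm above the rim.
- rail_floor (a point): On the rail's lower flange, at (145, 0, 108.5) mm in the bin's frame, axes as the bin's. The flange, 1.5 mm below the rim's level, starts 11 mm behind the lip's rear face and moves with it. It stops the hooks from dropping farther back: tilted there, the tongues jam between flange and lip.
- cover: Blue plastic cover, about 300 g, lying on the bin's rim, its frame then 110 mm above the bin's. Origin on the plate's underside. Plate 5 mm thick, x -87 to +75 mm, y -86 to +86. Skirts hang 20 mm down at front and sides (laid on a flat surface, the origin is 20 mm above it), with 3 mm of play to the sides of the bin and 4 mm backwards.
- hooks (a point): Midway between the two hooks, at (135, 0, 10) mm in the cover's frame, axes as the cover's. Two tongues (y -45 and +45, 16 mm wide, 5 mm thick, underside level with the plate's) run back under the rail's lip to x +138 mm and end in a hook standing up, x +132 to +138, top 15 mm above the plate's underside. Lifted or drawn level, the cover is caught on the lip.
- grip (a point): Where to take the cover: at (-79, 0, 31) mm in its frame, axes as the cover's, between the clip's thumb tab (in front) and the finger wall (x -70 to -65, 40 mm wide). Both reach 46 mm above the plate's underside; 26 mm free height below this point. Along x they measure 38 mm at rest; squeezed fully 28 mm, the tab then upright with its front at x -93.
- clip (a joint): Sprung squeeze clip at the cover's front, rad: 0 at rest (tooth 3 mm under the bin's catch rib), 0.34 squeezed to its stop; above 0.25 the tooth is free. It springs back when let go. 4 to 9 N at the tab.
- mat: Black ribbed rubber mat fixed on the bench beside the bin, 270 mm (x) by 230 mm (y), 4 mm thick. Origin in the middle of its underside.
- cone_a: Cone filter, 72 mm across at the foot, 66 mm high, standing on its rim beyond the mat. Origin at the middle of its foot. Bystander.
- cone_b: The other cone filter, alike. Bystander.
- ramekin: White ceramic ramekin, 84 mm across, 45 mm high, beyond the mat. Origin at the middle of its foot. Bystander.
- scrubber: Small beech scrubber like a toothbrush, 160 mm long, 12 mm high, lying before the mat. Origin in its middle, underneath. Bystander.

How it is judged:
By the outcome, as a careful person would: the job done as asked, in the order asked, and still so for the second after the job is handed in, with the robot touching nothing.
It also fails if it takes over 62 s, if anything falls off the work surface, if the arm or the gripper's body presses on something with over 40 N, if the wrist force passes 120 N, or if a joint passes its speed limit or range.

### The arm

A 6-joint arm with a two-finger parallel gripper is mounted at the origin on the work surface. World frame = base frame: x ahead of the robot, y to its left, z up, the work surface at z = 0. Lengths are in m, angles in rad, forces in N, time in s.
With the tool pointing down it reaches from about 0.375 to 0.9 m from the base axis. Payload 3.1 kg.
Tool frame: the origin (TCP) lies on the centre line of the jaws, within the pads' length; the fingertips stand 19 mm ahead of it and the grasp point (between the pads) is the TCP; y points along the fingers, x is the direction in which the jaws open and shut, and the axes are right-handed (so a half turn about y gives the same grasp; the last joint's range is limited). The gripper opens to 85 mm and grips with 20 to 120 N. Pads are 22 mm wide; open, the fingers measure 114 mm over their backs; the gripper's body (76 mm by 85 mm) begins 54 mm behind the grasp point. The pads swing forward as they close: fully open they stand 13 mm farther back than shut.
Start: joints at [-1.45, 0.527, 1.433, -0, 1.181, -0.178], TCP at [0.185, -0.597, 0.25] pointing down, gripper open.
Joint ranges: [-3.08, 3.08], [-0.75, 2.2], [0.22, 2.44], [-1.43, 4.57], [0, 2.65], [-2.85, 2.85]. Speed limits (rad/s): [2.79, 2.79, 3.14, 3.14, 3.14, 3.14].

### API

Orientations are given as a unit quaternion [x, y, z, w].
In Python, from station import * gives the robot as it stands.
- The arm moves only by the tool step_arm, never from a script. Its argument "moves" is a list of rows, each a list of 7 numbers: the turn, a rotation vector about the tool's x, y, z in rad, then the shift along the tool's x, y, z in cm, then the closure, from -1 (fully open) to 1 (shut). A call has 1 to 12 rows; each row is the pose to reach, as a shift and turn from the pose measured when the call began, along the tool's axes at that moment; what a row does not reach only later rows make up. A row lasts 1/8 s, in which the tool goes at most 62.5 mm and 10.7 degrees, less where a joint would pass 70% of its speed; a pose out of reach is approached as far as the arm can. A call with a gripper value outside its range is refused whole. The fingers move at their own pace and stop on an object; "grip_force" is the grip in N (left out, the last holds). Time passes only in rows, so rows that repeat a pose let the fingers close. It gives the time, the measured TCP pose, the force and the opening at its end, in the units of the state.
- sense(): the state, without advancing time (a new reading comes with each control period).
- snapshot(name): name is "scene" or "side" or "wrist"; returns a dict with "frame" (384x512x3 uint8, red, green, blue), "z_map" (384x512 float32, m along the optical axis (not along the pixel's ray), 0 where there is no reading), "vfov" (degrees; the focal length in pixels is half the picture's height over the tangent of half this angle, whatever the lens; pixels are square), "cx", "cy" (the principal point, pixels), "xyz" and "orientation" of the camera in the world. Camera axes: x right, y down, z forward; pixel columns grow to the right and rows downward; lengths in m; the calibration is good to about 2 mm. The wrist camera is an equidistant fisheye: a pixel r from the principal point sees the ray r / f radians off the axis. A picture is of the moment at which its call begins.
- sign_off(): hands the job in, once; it reports no verdict.
The state is a dict: "t": time; "q": joint angles; "qd": joint speeds; "tau": joint torques, N m; "tcp_pos": TCP position; "tool_rot": TCP orientation; "force": force on the tool from outside, world axes, zero at the start; "ft_torque": the same for the moment, N m; "finger_gap": opening from 0.0 (shut) to 1.0 (fully open).
Only numpy, scipy, OpenCV 4.12 (cv2) and the standard library are available. Lean on these libraries where they do the work, as an engineer would, in place of code of your own. Each camera call takes 0.05 s, during which the arm holds its last target.

## Working session

There is one attempt and no reset: what is moved stays moved. The work goes in short steps, Python scripts to look and compute and a tool call to move; the robot and the scene stay as the last step left them, time stands still between calls to the robot, and variables do not carry over. Pictures are saved under pics/ and viewed, and the job is handed in when it is done.

Besides the shell and the picture viewer there is one more tool, called after "Emit:" by a JSON object that holds its "fn" and its "kwargs", one argument or row to a line. step_arm: Moves the arm, as the interface text tells. Its arguments: {"type":"object","properties":{"moves":{"type":"array","items":{"type":"array","items":{"type":"number"}}},"grip_force":{"type":"number"}},"required":["moves"]}

```bash
mkdir -p pics; ls
python3 - <<'E'
from station import *
import cv2,numpy as np,pickle
s=sense();print(s)
for n in("scene","side","wrist"):
    d=snapshot(n);pickle.dump(d,open(f"{n}0.pkl","wb"))
    cv2.imwrite(f"pics/{n}0.png",d["frame"][:,:,::-1]);print(n,d["vfov"],d["cx"],d["cy"],d["xyz"],d["orientation"])
E
```

```text
pics
{'t': 0.0, 'q': array([-1.44948419e+00,  5.28479099e-01,  1.43392274e+00, -3.59334098e-05,
        1.18140020e+00, -1.78507837e-01]), 'qd': array([ 0.0004875 ,  0.00032964, -0.00131373, -0.0001543 ,  0.00070264,
       -0.00032306]), 'tau': array([ 1.09146928e-03, -4.42348945e+01, -1.78026670e+01, -2.59240069e-04,
        8.40981666e-03, -7.16241914e-06]), 'tcp_pos': array([ 0.18452251, -0.59641987,  0.24931913]), 'tool_rot': array([-0.5685095 ,  0.42025842, -0.41916868,  0.5696292 ]), 'force': array([0.53284776, 0.87987959, 0.06888256]), 'ft_torque': array([0.01250141, 0.00787402, 0.01229066]), 'finger_gap': 1.0022298865737276}
scene 56.70074638143911 248.42640797103357 196.00994701479365 [1.0082634  0.04893786 0.8308046 ] [ 0.6546242   0.70365892 -0.19741835 -0.19328031]
side 57.837353539494664 250.94329540333197 188.02256962253884 [ 0.44193235 -0.64533842  0.66008145] [ 0.90637405 -0.08381306  0.037778   -0.41235214]
wrist 65.70646984690485 259.45748889042403 190.37660796222946 [ 0.25043807 -0.57620386  0.37223582] [ 0.79698109 -0.58797277 -0.08254163  0.11088753]
```

View pics/scene0.png

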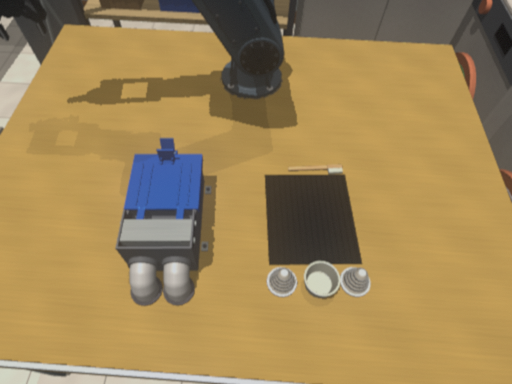

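View pics/side0.png

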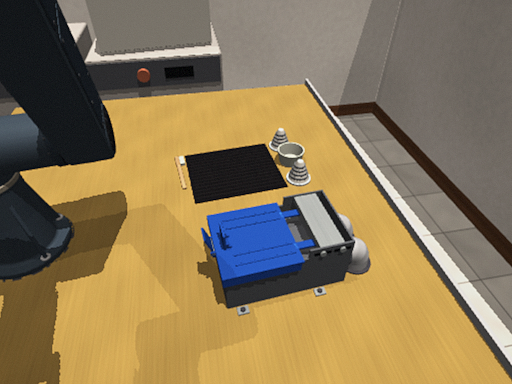

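View pics/wrist0.png

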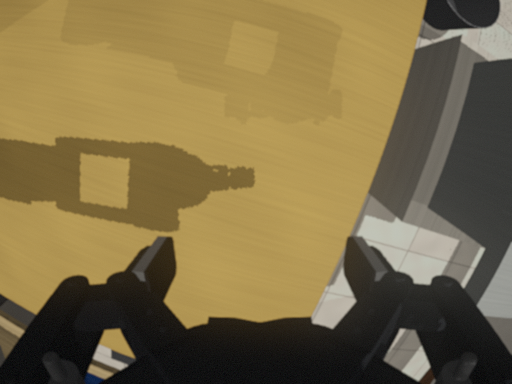

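The scene picture shows the blue cover at about (165,185) with its clip at (167,150) towards the robot, and the mat at about (312,218). The cones and ramekin are at (282,281), (357,281) and (322,279), and the scrubber is at (318,169). Next I measure these.

```bash
cat > h.py <<'E'
import numpy as np,cv2,pickle
from scipy.spatial.transform import Rotation as R
def cloud(d):
    H,W=d["z_map"].shape;f=H/2/np.tan(np.radians(d["vfov"])/2)
    u,v=np.meshgrid(np.arange(W),np.arange(H));z=d["z_map"]
    P=np.stack([(u-d["cx"])/f*z,(v-d["cy"])/f*z,z],-1)
    return P@R.from_quat(d["orientation"]).as_matrix().T+d["xyz"]
def blue(d):
    h=cv2.cvtColor(d["frame"],cv2.COLOR_RGB2HSV)
    return (h[...,0]>105)&(h[...,0]<130)&(h[...,1]>140)&(h[...,2]>50)
def rect(p):
    r=cv2.minAreaRect((p*1000).astype(np.float32));return r
E
python3 - <<'E'
from h import *
for n in("scene","side"):
    d=pickle.load(open(n+"0.pkl","rb"));P=cloud(d);ok=d["z_map"]>0
    b=blue(d)&ok&(P[...,2]>0.05)&(P[...,2]<0.2)&(P[...,0]<1)&(P[...,0]>.2)
    z=P[b][:,2];print(n,b.sum(),np.histogram(z,bins=np.arange(.05,.2,.01)))
    pl=b&(abs(P[...,2]-.115)<.006)&True
    print(" plate z med",np.median(P[pl][:,2]),"rect",rect(P[pl][:,:2]))
    hi=b&(P[...,2]>.128);print(" high",P[hi].mean(0),P[hi].min(0),P[hi].max(0))
    print("bench z",np.median(P[150:300,60:100][...,2]) )
    g=d["frame"].max(-1)<50
    m=(g&ok&(abs(P[...,2]-.004)<.006)&(P[...,1]>.0)&(P[...,0]>.3)&(P[...,0]<.8)).astype(np.uint8)
    k,l,st,c=cv2.connectedComponentsWithStats(m);i=1+np.argmax(st[1:,4])
    print(" mat",st[i],rect(P[l==i][:,:2]),np.median(P[l==i][:,2]))
E
```

```text
scene 3735 (array([   0,    0,    0,    0,    0,    2, 3720,   13,    0,    0,    0,
          0,    0,    0,    0]), array([0.05, 0.06, 0.07, 0.08, 0.09, 0.1 , 0.11, 0.12, 0.13, 0.14, 0.15,
       0.16, 0.17, 0.18, 0.19, 0.2 ]))
 plate z med 0.11452782514821347 rect ((541.7191162109375, -177.23587036132812), (183.53810119628906, 169.6168975830078), 4.889450550079346)
 high [ 0.4440611  -0.18149978  0.12858819] [ 0.4440611  -0.18149978  0.12858819] [ 0.4440611  -0.18149978  0.12858819]
bench z -0.0008583046222433444
 mat [310 217   1   3   3] ((546.3599853515625, 191.90541076660156), (0.32684895396232605, 5.854955196380615), 89.18975067138672) 0.003627736022019601
side 6021 (array([   0,    0,   26,   29,  244,  254, 5285,   52,   39,   31,   61,
          0,    0,    0,    0]), array([0.05, 0.06, 0.07, 0.08, 0.09, 0.1 , 0.11, 0.12, 0.13, 0.14, 0.15,
       0.16, 0.17, 0.18, 0.19, 0.2 ]))
 plate z med 0.11363820626129051 rect ((544.406005859375, -179.50128173828125), (206.89462280273438, 174.48231506347656), 4.626230239868164)
 high [ 0.45330372 -0.19045444  0.1447217 ] [ 0.43105708 -0.20590329  0.12807136] [ 0.47221888 -0.1671113   0.15593044]
bench z -0.0013006163937663295
 mat [ 185  144  102   59 4057] ((541.7318115234375, 189.020751953125), (269.23260498046875, 231.56240844726562), 4.808634281158447) 0.0024158681519171887
```

Run:
```python
from h import *
d=pickle.load(open("side0.pkl","rb"));c=d["frame"][180:315,190:380,::-1];cv2.imwrite("pics/sc.png",cv2.resize(c,None,fx=4,fy=4,interpolation=cv2.INTER_CUBIC))
yaw=np.radians(4.75);ex=np.array([np.cos(yaw),np.sin(yaw)]);ey=np.array([-ex[1],ex[0]])
for n in("scene","side"):
    d=pickle.load(open(n+"0.pkl","rb"));P=cloud(d);ok=d["z_map"]>0
    h=cv2.cvtColor(d["frame"],cv2.COLOR_RGB2HSV)
    b=(h[...,0]>105)&(h[...,0]<130)&(h[...,1]>120)&ok&(abs(P[...,2]-.114)<.006)&(P[...,0]>.3)
    p=P[b][:,:2];x=p@ex*1000;y=p@ey*1000
    print(n,"x",x.min(),x.max(),"y",np.percentile(y,[0,.5,99.5,100]))
    for y0 in np.arange(-230,-130+1,10)-45+30:
        s=abs(y-y0)<3
        if s.any():print(round(y0),x[s].min().round(1),x[s].max().round(1),s.sum())
    for x0 in range(450,610,25):
        s=abs(x-x0)<4;print("  x",x0,y[s].min().round(1),y[s].max().round(1))
    g=d["frame"].max(-1)<90
    m=(g&ok&(abs(P[...,2]-.003)<.006)&(P[...,1]>.0)&(P[...,0]>.3)&(P[...,0]<.8)).astype(np.uint8)
    m=cv2.morphologyEx(m,cv2.MORPH_OPEN,np.ones((3,3)))
    k,l,st,c=cv2.connectedComponentsWithStats(m);i=1+np.argmax(st[1:,4])
    print(" mat",st[i],rect(P[l==i][:,:2]),np.median(P[l==i][:,2]))
```

```text
scene x 430.1628459797901 619.305261555736 y [-306.98442208 -305.58360398 -136.58223969 -136.04776517]
-245 442.9 594.7 127
-235 455.3 594.1 120
-225 453.9 594.7 119
-215 454.0 594.2 117
-205 430.2 595.2 127
-195 435.1 594.0 131
-185 436.8 618.3 156
-175 434.7 619.3 157
-165 434.9 592.3 128
-155 435.3 593.1 138
-145 435.8 593.3 127
  x 450 -305.8 -137.0
  x 475 -307.0 -138.1
  x 500 -305.9 -136.4
  x 525 -306.3 -137.6
  x 550 -305.9 -136.0
  x 575 -305.0 -136.8
  x 600 -275.8 -169.9
 mat [ 266  175   95   89 7436] ((539.0181884765625, 191.03280639648438), (268.74224853515625, 226.93618774414062), 4.5186638832092285) 0.003625038956057869
side x 424.1771711500181 667.2555522539093 y [-311.20948235 -310.26061074 -138.91200429 -136.52009216]
-245 424.2 593.4 195
-235 428.0 593.2 154
-225 428.0 593.5 168
-215 428.0 594.0 167
-205 428.0 593.7 155
-195 433.1 592.5 157
-185 433.1 631.2 167
-175 434.6 630.8 189
-165 432.9 593.7 163
-155 434.0 593.8 141
-145 433.5 596.7 151
  x 450 -310.6 -138.5
  x 475 -310.6 -137.4
  x 500 -310.3 -138.8
  x 525 -311.2 -136.7
  x 550 -310.3 -137.6
  x 575 -310.8 -139.3
  x 600 -302.9 -145.5
 mat [ 186  144  101   59 4127] ((542.5927734375, 191.22337341308594), (271.5826110839844, 238.61865234375), 4.903666019439697) 0.0024026009064602727
```

View pics/sc.png

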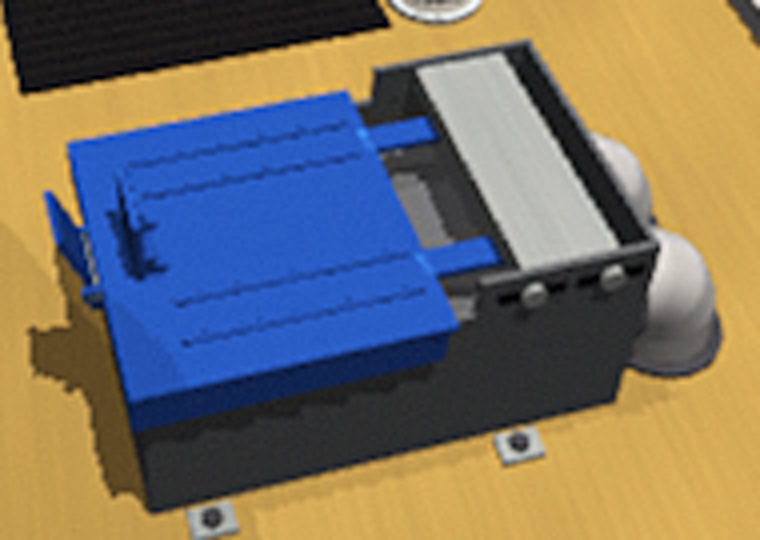

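The enlarged side view shows the cover seated, its tab raised at (65,240) and wall at (130,220). The grey rail hood starts at about (420-510, 70-270), and the tongues run under it. Now I compute the frames, the lip estimate and the tool axes.

```bash
cat >> h.py <<'E'
YAW=np.radians(4.75);EX=np.array([np.cos(YAW),np.sin(YAW),0]);EY=np.array([-EX[1],EX[0],0]);EZ=np.array([0,0,1.])
BO=.5197*EX-.223*EY
B=np.stack([EX,EY,EZ],1)
def w2b(p): return (np.asarray(p)-BO)@B
def b2w(p): return BO+B@np.asarray(p)
E
python3 - <<'E'
from h import *
from station import *
s=sense();M=R.from_quat(s["tool_rot"]).as_matrix();print(M.round(3));print("BO",BO)
for n in("scene","side"):
    d=pickle.load(open(n+"0.pkl","rb"));Q=w2b(cloud(d))*1000;ok=d["z_map"]>0
    h=cv2.cvtColor(d["frame"],cv2.COLOR_RGB2HSV)
    m=ok&(h[...,1]<60)&(h[...,2]>110)&(abs(Q[...,1])<80)&(Q[...,0]>80)&(Q[...,0]<220)&(Q[...,2]>100)
    q=Q[m];print(n,"hood",m.sum(),q.min(0).round(),q.max(0).round(),np.median(q[:,2]))
    for y0 in(-60,-30,0,30,60):
        t=q[abs(q[:,1]-y0)<4];print(y0,t[:,0].min().round(1),t[:,0].max().round(1))
    if n=="side":
        b=blue(d)&ok&(Q[...,2]>128);q=Q[b]
        for lo,hi in((-130,-80),(-80,-55)):
            t=q[(q[:,0]>lo)&(q[:,0]<hi)];print("tab/wall",len(t),t.min(0).round(1),t.max(0).round(1),t.mean(0).round(1)) if len(t) else 0
g=b2w([-.080,0,.141]);print("grip",g)
# target tool: y down, x along +-bin x
for sx in(1,-1):
    T=np.stack([sx*EX,-EZ,np.cross(sx*EX,-EZ)],1)
    print(sx,(R.from_matrix(M).inv()*R.from_matrix(T)).as_rotvec().round(3), (M.T@(g-s["tcp_pos"])*100).round(2),"base q1",np.arctan2(g[1],g[0]))
# mat
E
```

```text
[[ 0.295 -0.     0.955]
 [-0.955  0.002  0.295]
 [-0.002 -1.     0.   ]]
BO [ 0.53638132 -0.17919868  0.        ]
scene hood 1639 [ 88. -79. 102.] [180.  80. 137.] 130.5258523456071
-60 110.4 179.0
-30 111.9 178.4
0 111.6 179.0
30 111.1 179.4
60 112.0 179.3
side hood 1388 [ 80. -80. 101.] [182.  80. 134.] 129.52161386953637
-60 111.4 181.7
-30 111.0 181.2
0 112.5 180.6
30 111.9 178.3
60 112.1 182.0
tab/wall 66 [-105.3  -18.   128.5] [-95.3  15.6 153.4] [-100.4   -3.   142.4]
tab/wall 74 [-70.9 -21.2 128.1] [-65.9  17.9 155.9] [-68.8  -5.6 146.8]
grip [ 0.45665608 -0.18582334  0.141     ]
1 [-1.000e-03 -1.354e+00 -1.000e-03] [-31.19  10.92  38.13] base q1 -0.38645921138292083
-1 [ 1.000e-03  1.788e+00 -1.000e-03] [-31.19  10.92  38.13] base q1 -0.38645921138292083
```

Emit:
{"fn": "step_arm", "kwargs": {
  "moves": [
    [0,-0.5,0,-10,1,12,-1],
    [0,-0.9,0,-20,3,25,-1],
    [0,-1.354,0,-31.2,4.5,38.1,-1],
    [0,-1.354,0,-31.2,4.5,38.1,-1],
    [0,-1.354,0,-31.2,4.5,38.1,-1],
    [0,-1.354,0,-31.2,4.5,38.1,-1],
    [0,-1.354,0,-31.2,4.5,38.1,-1],
    [0,-1.354,0,-31.2,4.5,38.1,-1],
    [0,-1.354,0,-31.2,4.5,38.1,-1],
    [0,-1.354,0,-31.2,4.5,38.1,-1],
    [0,-1.354,0,-31.2,4.5,38.1,-1],
    [0,-1.354,0,-31.2,4.5,38.1,-1]
  ],
  "grip_force": 50
}}

```text
t: 1.65
tcp_pos: [0.4559, -0.1872, 0.2053]
tool_rot: [-0.706, -0.028, 0.028, 0.707]
force: [0.1, 0.5, 0.1]
finger_gap: 0.994
```

```bash
cat >> h.py <<'E'
def rep(s,tb=None,tilt=0):
    """state in bin frame; tb = target tcp in bin frame (mm), tilt deg front-up; prints row"""
    M=R.from_quat(s["tool_rot"]);p=w2b(s["tcp_pos"])*1000
    Rb=(R.from_matrix(B).inv()*M)
    T0=R.from_matrix(np.stack([[1,0,0],[0,0,-1],[0,1,0]],1).astype(float))
    dr=(Rb*T0.inv()).as_rotvec(degrees=True)
    print("t",round(s["t"],2),"tcp_b",p.round(2),"rotdev_b deg",dr.round(2),"F_b",(B.T@s["force"]).round(1),"Tq_b",(B.T@s["ft_torque"]).round(2),"gap mm",round(s["finger_gap"]*85,1))
    if tb is not None:
        tgt=R.from_rotvec([0,np.radians(tilt),0])*T0
        print(" -> row",(Rb.inv()*tgt).as_rotvec().round(4),(Rb.inv().apply(np.array(tb)-p)/10).round(3))
E
python3 - <<'E'
from h import *
from station import *
s=sense();print(s["q"].round(2));rep(s,[-80,0,141])
d=snapshot("wrist");cv2.imwrite("pics/w1.png",d["frame"][:,:,::-1])
d=snapshot("side");cv2.imwrite("pics/s1.png",d["frame"][:,:,::-1])
E
```

```text
[-0.62  0.42  1.81  0.    0.92 -0.7 ]
t 1.65 tcp_b [-80.83  -1.35 205.28] rotdev_b deg [ 0.08 -0.01 -0.14] F_b [0.1 0.5 0.1] Tq_b [-0.03  0.05 -0.01] gap mm 84.5
 -> row [-0.0014 -0.0025  0.0001] [0.083 6.428 0.126]
```

View pics/w1.png

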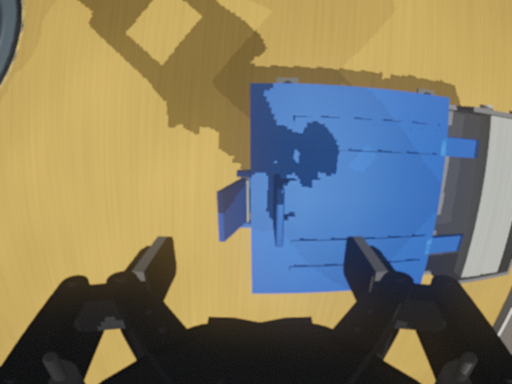

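View pics/s1.png

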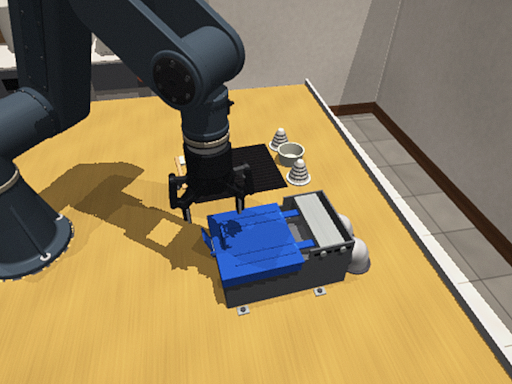

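The wrist picture shows the tab at (232,210) and the wall at (278,210), both between the jaws. The side picture shows the gripper above the clip. I descend next.

Emit:
{"fn": "step_arm", "kwargs": {
  "moves": [
    [0,-0.002,0,0.08,3,0.13,-1],
    [0,-0.002,0,0.08,5,0.13,-1],
    [0,-0.002,0,0.08,6.4,0.13,-1],
    [0,-0.002,0,0.08,6.4,0.13,-1],
    [0,-0.002,0,0.08,6.4,0.13,-1]
  ]
}}

```text
t: 2.38
tcp_pos: [0.4571, -0.1858, 0.1417]
tool_rot: [-0.706, -0.03, 0.029, 0.707]
force: [0.7, -0.4, -0.5]
finger_gap: 0.997
```

Run:
```python
from h import *
from station import *
s=sense();rep(s,[-80,0,141])
d=snapshot("wrist");cv2.imwrite("pics/w2.png",d["frame"][:,:,::-1])
d=snapshot("side");cv2.imwrite("pics/s2.png",cv2.resize(d["frame"][170:320,150:370,::-1],None,fx=3.5,fy=3.5))
```

```text
t 2.38 tcp_b [-7.9590e+01 -5.0000e-02  1.4173e+02] rotdev_b deg [ 0.05 -0.05 -0.01] F_b [ 0.7 -0.4 -0.5] Tq_b [-0.01 -0.02 -0.03] gap mm 84.7
 -> row [-0.0009 -0.0002  0.0009] [-0.041  0.073  0.005]
```

View pics/w2.png

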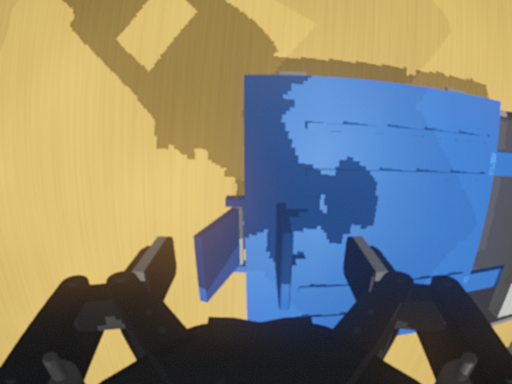

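View pics/s2.png

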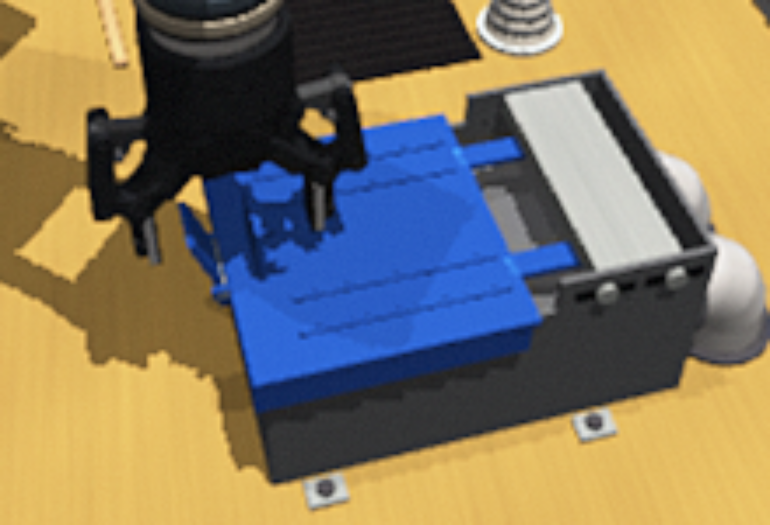

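Both jaws straddle the tab at (218,255) and the wall at (285,257) in the wrist picture. The force is about zero, so I squeeze.

Emit:
{"fn": "step_arm", "kwargs": {
  "moves": [
    [0,0,0,0,0,0,-0.2],
    [0,0,0,0,0,0,0.1],
    [0,0,0,0,0,0,0.3],
    [0,0,0,0,0,0,0.5],
    [0,0,0,0,0,0,1],
    [0,0,0,0,0,0,1],
    [0,0,0,0,0,0,1],
    [0,0,0,0,0,0,1]
  ],
  "grip_force": 40
}}

```text
t: 3.48
tcp_pos: [0.4569, -0.1855, 0.1424]
tool_rot: [-0.706, -0.03, 0.029, 0.707]
force: [-1.5, 1.4, 6.0]
finger_gap: 0.314
```

Run:
```python
from h import *
from station import *
s=sense();rep(s,[-80,0,141])
d=snapshot("wrist");cv2.imwrite("pics/w3.png",d["frame"][:,:,::-1])
d=snapshot("side");cv2.imwrite("pics/s3.png",cv2.resize(d["frame"][170:320,150:370,::-1],None,fx=3.5,fy=3.5))
```

```text
t 3.48 tcp_b [-79.76   0.35 142.42] rotdev_b deg [ 0.06 -0.05 -0.01] F_b [-1.4  1.5  6. ] Tq_b [ 0.15  0.52 -0.07] gap mm 26.7
 -> row [-0.0011 -0.0002  0.0009] [-0.024  0.142 -0.035]
```

View pics/w3.png

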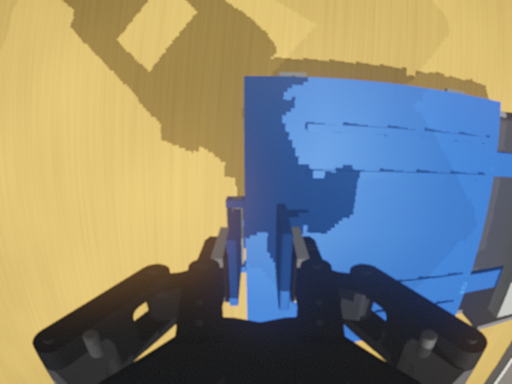

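View pics/s3.png

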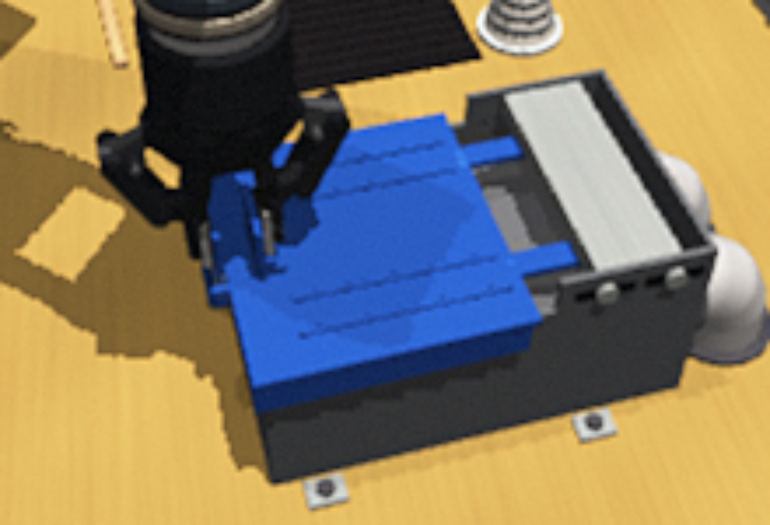

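The clip is squeezed fully: the gap is about 27 mm and the tab is upright at (237,250) in the wrist picture. The tool is pressing down with 6 N, so I relieve that, then draw in short steps.

Emit:
{"fn": "step_arm", "kwargs": {
  "moves": [
    [0,0,0,0,-0.03,0,1],
    [0,0,0,0,-0.03,0,1],
    [0,0,0,-0.15,-0.03,0,1],
    [0,0,0,-0.3,-0.03,0,1],
    [0,0,0,-0.3,-0.03,0,1]
  ],
  "grip_force": 50
}}

```text
t: 4.2
tcp_pos: [0.4536, -0.1856, 0.1426]
tool_rot: [-0.706, -0.029, 0.029, 0.707]
force: [-0.2, 1.1, -2.2]
finger_gap: 0.313
```

Run:
```python
from h import *
from station import *
rep(sense(),[-83,0,142.5])
```

```text
t 4.2 tcp_b [-83.01   0.45 142.56] rotdev_b deg [ 0.08 -0.02 -0.01] F_b [-0.1  1.1 -2.2] Tq_b [-0.    0.16  0.  ] gap mm 26.6
 -> row [-0.0014 -0.0002  0.0004] [ 0.001  0.006 -0.045]
```

Emit:
{"fn": "step_arm", "kwargs": {
  "moves": [
    [0,0,0,-0.15,0,0,1],
    [0,0,0,-0.3,0,0,1],
    [0,0,0,-0.45,0,0,1],
    [0,0,0,-0.6,0,0,1],
    [0,0,0,-0.6,0,0,1]
  ]
}}

```text
t: 4.82
tcp_pos: [0.4474, -0.1861, 0.1425]
tool_rot: [-0.706, -0.029, 0.029, 0.707]
force: [0.5, -0.0, -2.5]
finger_gap: 0.316
```

Run:
```python
from h import *
from station import *
rep(sense())
```

```text
t 4.83 tcp_b [-89.22   0.51 142.54] rotdev_b deg [ 0.09 -0.01 -0.02] F_b [ 0.5 -0.  -2.5] Tq_b [0.04 0.19 0.03] gap mm 26.8
```

Emit:
{"fn": "step_arm", "kwargs": {
  "moves": [
    [0,0,0,-0.15,0,0,1],
    [0,0,0,-0.3,0,0,1],
    [0,0,0,-0.45,0,0,1],
    [0,0,0,-0.45,0,0,1]
  ]
}}

```text
t: 5.32
tcp_pos: [0.4428, -0.1864, 0.1425]
tool_rot: [-0.706, -0.029, 0.029, 0.707]
force: [-0.1, 0.0, -2.9]
finger_gap: 0.315
```

Run:
```python
from h import *
from station import *
rep(sense())
```

```text
t 5.33 tcp_b [-93.86   0.53 142.52] rotdev_b deg [ 0.09 -0.01 -0.03] F_b [-0.1  0.  -2.9] Tq_b [0.02 0.12 0.01] gap mm 26.8
```

Emit:
{"fn": "step_arm", "kwargs": {
  "moves": [
    [0,0,0,-0.1,0,0,1],
    [0,0,0,-0.2,0,0,1],
    [0,0,0,-0.2,0,0,1]
  ]
}}

```text
t: 5.7
tcp_pos: [0.4407, -0.1866, 0.1425]
tool_rot: [-0.706, -0.029, 0.029, 0.707]
force: [-1.5, 0.3, -3.0]
finger_gap: 0.313
```

Run:
```python
from h import *
from station import *
rep(sense())
```

```text
t 5.7 tcp_b [-95.96   0.58 142.5 ] rotdev_b deg [ 0.1   0.   -0.04] F_b [-1.5  0.4 -3. ] Tq_b [-0.02  0.16  0.03] gap mm 26.6
```

Emit:
{"fn": "step_arm", "kwargs": {
  "moves": [
    [0,0,0,-0.1,0,0,1],
    [0,0,0,-0.1,0,0,1]
  ]
}}

```text
t: 5.95
tcp_pos: [0.4396, -0.1866, 0.1425]
tool_rot: [-0.706, -0.029, 0.029, 0.707]
force: [-0.5, -0.0, -2.6]
finger_gap: 0.309
```

Emit:
{"fn": "step_arm", "kwargs": {
  "moves": [
    [0,0,0,-0.1,0,0,1],
    [0,0,0,-0.1,0,0,1]
  ]
}}

```text
t: 6.2
tcp_pos: [0.4393, -0.1868, 0.1426]
tool_rot: [-0.706, -0.029, 0.029, 0.707]
force: [3.2, 1.4, -4.1]
finger_gap: 0.309
```

Emit:
{"fn": "step_arm", "kwargs": {
  "moves": [
    [0,0,0,-0.08,0,0,1],
    [0,0,0,-0.08,0,0,1]
  ]
}}

```text
t: 6.45
tcp_pos: [0.4393, -0.1869, 0.1426]
tool_rot: [-0.706, -0.03, 0.028, 0.707]
force: [5.3, 2.5, -4.5]
finger_gap: 0.315
```

Run:
```python
from h import *
from station import *
rep(sense())
d=snapshot("side");cv2.imwrite("pics/s4.png",cv2.resize(d["frame"][170:320,150:370,::-1],None,fx=3.5,fy=3.5))
P=w2b(cloud(d))*1000;b=blue(d)&(d["z_map"]>0)&(abs(P[...,2]-114)<5);
q=P[b]
for y0 in(-30,-20,0,20):
    s=abs(q[:,1]-y0)<3;print(y0,q[s,0].min(),q[s,0].max())
pl=q[(abs(q[:,1])<75)&(q[:,0]<50)&(q[:,0]>-60)];A=np.c_[pl[:,:2],np.ones(len(pl))];print(np.linalg.lstsq(A,pl[:,2],rcond=None)[0])
```

```text
t 6.45 tcp_b [-97.35   0.36 142.58] rotdev_b deg [ 0.05 -0.17 -0.04] F_b [ 5.5  2.  -4.5] Tq_b [ 0.17 -0.23  0.07] gap mm 26.8
-30 -104.75330285475367 56.21837325220813
-20 -115.20650588756294 56.903244450791284
0 -105.38014391347257 56.26218434113944
20 -104.69649753911868 55.339645610012944
[ 6.02359893e-03 -1.65400658e-03  1.14432992e+02]
```

View pics/s4.png

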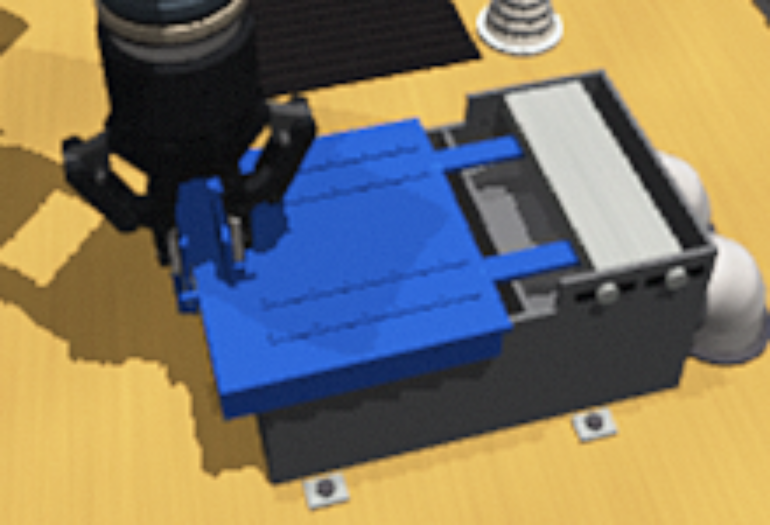

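Contact is confirmed after 17.6 mm of draw, at 5.5 N, and vision had predicted 17.5 mm. The picture shows the cover still level, its rear edge moved from 74.5 to 56 mm. I back off slightly and tilt about the rear rim.

```bash
cat >> h.py <<'E'
def arc(s,degs,px=76.,pz=110.,back=0.,cur=0.):
    """rows: tilt to absolute degs about pivot from the current pose (current tilt cur), after shifting +x by back mm"""
    M=R.from_quat(s["tool_rot"]);Rb=R.from_matrix(B).inv()*M;p=w2b(s["tcp_pos"])*1000
    pv=np.array([px,0,pz])
    for d in degs:
        Q=R.from_rotvec([0,np.radians(d-cur),0]);t=Q.apply(p+[back,-p[1]*0,0]-pv)+pv
        print(d,"tilt z",round(np.radians(d-cur),4),"shift cm",(Rb.inv().apply(t-p)/10).round(2))
E
python3 - <<'E'
from h import *
from station import *
arc(sense(),[0,1,2,3,4.5,6,8,10],back=.7)
E
```

```text
0 tilt z 0.0 shift cm [0.07 0.   0.  ]
1 tilt z 0.0175 shift cm [ 0.13 -0.3   0.  ]
2 tilt z 0.0349 shift cm [ 0.2 -0.6  0. ]
3 tilt z 0.0524 shift cm [ 0.27 -0.9   0.  ]
4.5 tilt z 0.0785 shift cm [ 0.38 -1.34  0.  ]
6 tilt z 0.1047 shift cm [ 0.51 -1.79  0.  ]
8 tilt z 0.1396 shift cm [ 0.7  -2.37  0.  ]
10 tilt z 0.1745 shift cm [ 0.91 -2.95  0.  ]
```

Emit:
{"fn": "step_arm", "kwargs": {
  "moves": [
    [0,0,0,0.07,0,0,1],
    [0,0,0.0175,0.13,-0.3,0,1],
    [0,0,0.035,0.2,-0.6,0,1],
    [0,0,0.0525,0.27,-0.9,0,1],
    [0,0,0.0785,0.38,-1.34,0,1],
    [0,0,0.105,0.51,-1.79,0,1],
    [0,0,0.105,0.51,-1.79,0,1]
  ]
}}

```text
t: 7.38
tcp_pos: [0.4451, -0.1867, 0.1608]
tool_rot: [0.707, -0.007, -0.065, -0.704]
force: [-0.3, 0.8, -2.0]
finger_gap: 0.311
```

Run:
```python
from h import *
from station import *
s=sense();rep(s)
arc(s,[6,8,10,12,14,16],cur=6)
```

```text
t 7.38 tcp_b [-9.1550e+01  5.0000e-02  1.6084e+02] rotdev_b deg [-0.01  5.8  -0.01] F_b [-0.2  0.8 -2. ] Tq_b [0.04 0.11 0.07] gap mm 26.5
6 tilt z 0.0 shift cm [0. 0. 0.]
8 tilt z 0.0349 shift cm [ 0.13 -0.6  -0.  ]
10 tilt z 0.0698 shift cm [ 0.28 -1.19 -0.  ]
12 tilt z 0.1047 shift cm [ 0.45 -1.78 -0.  ]
14 tilt z 0.1396 shift cm [ 0.64 -2.36 -0.  ]
16 tilt z 0.1745 shift cm [ 0.85 -2.93 -0.  ]
```

Emit:
{"fn": "step_arm", "kwargs": {
  "moves": [
    [0,0,0.035,0.09,-0.6,0,1],
    [0,0,0.07,0.23,-1.19,0,1],
    [0,0,0.105,0.4,-1.78,0,1],
    [0,0,0.14,0.59,-2.36,0,1],
    [0,0,0.1745,0.8,-2.93,0,1],
    [0,0,0.1745,0.8,-2.93,0,1]
  ]
}}

```text
t: 8.12
tcp_pos: [0.4566, -0.1859, 0.1891]
tool_rot: [0.704, -0.067, -0.126, -0.696]
force: [0.1, -0.2, -2.7]
finger_gap: 0.312
```

Run:
```python
from h import *
from station import *
s=sense();rep(s)
for d in(16,):
    Q=R.from_rotvec([0,np.radians(d),0]);print(Q.apply([-172.65,0,32.55])+[76,0,110])
arc(s,[16,18,20,22,24,26,28],cur=16)
d=snapshot("side");cv2.imwrite("pics/s5.png",cv2.resize(d["frame"][170:320,150:370,::-1],None,fx=3.5,fy=3.5))
```

```text
t 8.12 tcp_b [-8.002e+01 -6.000e-02  1.891e+02] rotdev_b deg [-0.04 15.72  0.02] F_b [ 0.1 -0.2 -2.7] Tq_b [ 0.   -0.09 -0.04] gap mm 26.5
[-80.98983587   0.         188.87785768]
16 tilt z 0.0 shift cm [-0.  0.  0.]
18 tilt z 0.0349 shift cm [ 0.13 -0.6  -0.  ]
20 tilt z 0.0698 shift cm [ 0.28 -1.19 -0.  ]
22 tilt z 0.1047 shift cm [ 0.45 -1.78 -0.  ]
24 tilt z 0.1396 shift cm [ 0.64 -2.36 -0.  ]
26 tilt z 0.1745 shift cm [ 0.85 -2.93 -0.  ]
28 tilt z 0.2094 shift cm [ 1.08 -3.49 -0.  ]
```

View pics/s5.png

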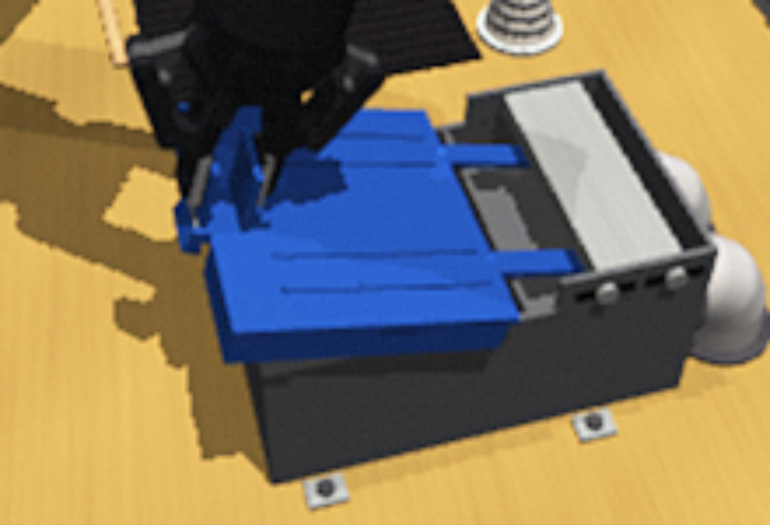

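The picture shows the cover tilting freely, its front raised, with no contact force. I continue to 28°.

Emit:
{"fn": "step_arm", "kwargs": {
  "moves": [
    [0,0,0.035,0.1,-0.58,0,1],
    [0,0,0.07,0.24,-1.16,0,1],
    [0,0,0.105,0.41,-1.76,0,1],
    [0,0,0.14,0.59,-2.34,0,1],
    [0,0,0.178,0.8,-2.92,0,1],
    [0,0,0.213,1.03,-3.48,0,1],
    [0,0,0.213,1.03,-3.48,0,1]
  ]
}}

```text
t: 9.05
tcp_pos: [0.4755, -0.1841, 0.2191]
tool_rot: [0.693, -0.142, -0.199, -0.679]
force: [0.5, 0.4, -2.8]
finger_gap: 0.313
```

Run:
```python
from h import *
from station import *
s=sense();rep(s);print(s["q"].round(2))
for d in(28,):
    Q=R.from_rotvec([0,np.radians(d),0]);print(Q.apply([-172.65,0,32.55])+[76,0,110])
d=snapshot("side");cv2.imwrite("pics/s6.png",cv2.resize(d["frame"][170:320,150:370,::-1],None,fx=3.5,fy=3.5))
P=w2b(cloud(d))*1000;b=blue(d)&(d["z_map"]>0)
q=P[b&(P[...,2]>100)&(abs(P[...,1])<75)&(P[...,0]<40)&(P[...,0]>-40)]
k=np.polyfit(q[:,0],q[:,2],1);r=q[:,2]-np.polyval(k,q[:,0]);q=q[abs(r)<4];k=np.polyfit(q[:,0],q[:,2],1);print("plate tilt",np.degrees(np.arctan(k[0])),"top at x=75",np.polyval(k,75))
```

```text
t 9.05 tcp_b [-6.1120e+01  1.9000e-01  2.1911e+02] rotdev_b deg [1.000e-02 2.792e+01 3.000e-02] F_b [ 0.5  0.3 -2.8] Tq_b [ 0.04 -0.31  0.03] gap mm 26.6
[-0.46  0.61  1.48 -0.24  1.48 -0.47]
[-61.15960254   0.         219.79420946]
plate tilt -27.633306316348204 top at x=75 115.7822250329317
```

View pics/s6.png

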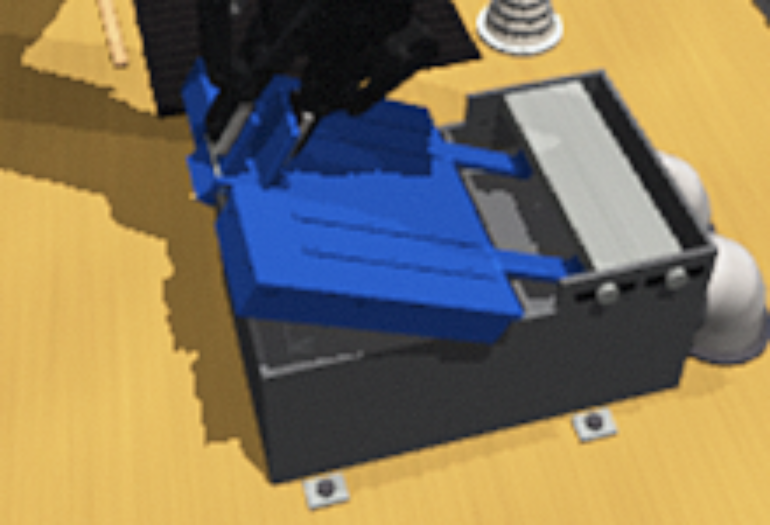

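Tilt is 27.9° and the plate sits on the rim edge, with no contact force beyond the weight. I slide along the plate.

Emit:
{"fn": "step_arm", "kwargs": {
  "moves": [
    [0,0,0,-0.15,0,0,1],
    [0,0,0,-0.3,0,0,1],
    [0,0,0,-0.5,0,0,1],
    [0,0,0,-0.5,0,0,1]
  ]
}}

```text
t: 9.6
tcp_pos: [0.4704, -0.1844, 0.2217]
tool_rot: [0.692, -0.142, -0.199, -0.679]
force: [0.8, -0.5, -2.4]
finger_gap: 0.313
```

Run:
```python
from h import *
from station import *
s=sense();rep(s)
```

```text
t 9.6 tcp_b [-66.22   0.32 221.65] rotdev_b deg [3.000e-02 2.795e+01 1.000e-02] F_b [ 0.7 -0.6 -2.4] Tq_b [ 0.07 -0.28  0.  ] gap mm 26.6
```

Free. I continue the slide to over 30 mm.

Emit:
{"fn": "step_arm", "kwargs": {
  "moves": [
    [0,0,0,-0.3,0,0,1],
    [0,0,0,-0.6,0,0,1],
    [0,0,0,-0.9,0,0,1],
    [0,0,0,-1.2,0,0,1],
    [0,0,0,-1.2,0,0,1]
  ]
}}

```text
t: 10.22
tcp_pos: [0.4596, -0.1853, 0.2274]
tool_rot: [0.693, -0.142, -0.199, -0.679]
force: [0.7, -0.1, -3.1]
finger_gap: 0.314
```

Emit:
{"fn": "step_arm", "kwargs": {
  "moves": [
    [0,0,0,-0.4,0,0,1],
    [0,0,0,-0.8,0,0,1],
    [0,0,0,-1.2,0,0,1],
    [0,0,0,-1.7,0,0,1],
    [0,0,0,-2.2,0,0,1],
    [0,0,0,-2.2,0,0,1]
  ]
}}

```text
t: 10.98
tcp_pos: [0.44, -0.1869, 0.238]
tool_rot: [0.693, -0.142, -0.199, -0.679]
force: [1.0, -0.9, -2.4]
finger_gap: 0.312
```

Run:
```python
from h import *
from station import *
s=sense();rep(s,[-125,0,320],0)
d=snapshot("side");cv2.imwrite("pics/s7.png",cv2.resize(d["frame"][130:320,120:370,::-1],None,fx=3,fy=3))
```

```text
t 10.97 tcp_b [-96.71   0.32 238.02] rotdev_b deg [ 3.000e-02  2.793e+01 -2.000e-02] F_b [ 0.9 -0.9 -2.4] Tq_b [-0.06 -0.28  0.01] gap mm 26.5
 -> row [-5.000e-04 -3.000e-04 -4.874e-01] [-6.34  -5.918 -0.03 ]
```

View pics/s7.png

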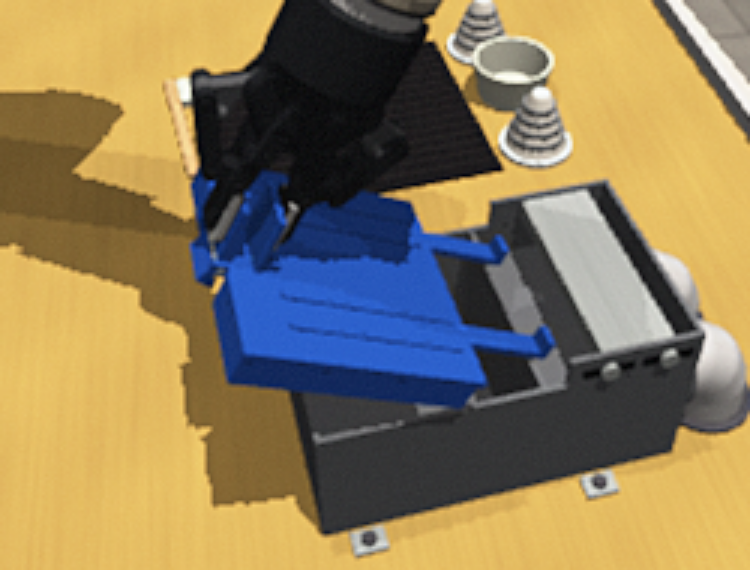

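The hooks are visible at (497,250) and (545,342), clear in front of the rail. I lift straight up, then level.

Emit:
{"fn": "step_arm", "kwargs": {
  "moves": [
    [0,0,0,-0.94,-1.77,0,1],
    [0,0,0,-1.9,-3.5,0,1],
    [0,0,0,-2.8,-5.3,0,1],
    [0,0,-0.08,-3.75,-6,0,1],
    [0,0,-0.2,-4.6,-6.3,0,1],
    [0,0,-0.32,-5.4,-6.3,0,1],
    [0,0,-0.43,-6,-6.1,0,1],
    [0,0,-0.487,-6.34,-5.92,0,1],
    [0,0,-0.487,-6.34,-5.92,0,1]
  ]
}}

```text
t: 12.15
tcp_pos: [0.4106, -0.189, 0.3201]
tool_rot: [-0.706, -0.028, 0.029, 0.707]
force: [0.7, 0.4, -3.1]
finger_gap: 0.311
```

Run:
```python
from h import *
from station import *
s=sense();print(s["q"].round(2))
mat=np.array([.5408,.191,0]);t=mat+EX*(-.0878)+[0,0,.15];print(t,w2b(t)*1000)
rep(s,w2b(t)*1000,0)
```

```text
[-0.68  0.2   1.75 -0.    1.19 -0.76]
[0.45330155 0.18372944 0.15      ] [-52.74100861 368.56133235 150.        ]
t 12.15 tcp_b [-126.15    0.62  320.05] rotdev_b deg [ 0.04  0.1  -0.09] F_b [ 0.7  0.3 -3.1] Tq_b [-0.04  0.17  0.02] gap mm 26.5
 -> row [-0.0008 -0.0015 -0.0018] [ 7.314 17.02  36.792]
```

Emit:
{"fn": "step_arm", "kwargs": {
  "moves": [
    [0,0,0,0.4,0,2,1],
    [0,0,0,1.2,0,6,1],
    [0,0,0,2.2,0,11,1],
    [0,0,0,3.2,0,16,1],
    [0,0,0,4.2,0,21,1],
    [0,0,0,5.2,1,26,1],
    [0,0,0,6.2,3,31,1],
    [0,-0.001,0,7,6,35,1],
    [0,-0.001,0,7.3,9,36.8,1],
    [0,-0.001,0,7.3,12,36.8,1],
    [0,-0.001,-0.001,7.3,14,36.8,1],
    [0,-0.001,-0.002,7.3,14,36.8,1]
  ]
}}

```text
t: 13.65
tcp_pos: [0.4524, 0.1842, 0.1785]
tool_rot: [0.707, 0.028, -0.031, -0.706]
force: [-0.2, -0.6, -3.0]
finger_gap: 0.311
```

Run:
```python
from h import *
from station import *
s=sense();print(s["q"].round(2))
mat=np.array([.5408,.191,0]);t=mat+EX*(-.0878)+[0,0,.062]
rep(s,w2b(t)*1000,0)
for n in("side","scene"):
    d=snapshot(n);cv2.imwrite(f"pics/{n}8.png",d["frame"][:,:,::-1])
    P=cloud(d);b=blue(d)&(d["z_map"]>0)&(P[...,1]>0)&(P[...,2]>.03)&(P[...,0]>.3);q=P[b]
    h=q[(q[:,0]>.47)&(q[:,0]<.56)];k=np.linalg.lstsq(np.c_[h[:,:2],np.ones(len(h))],h[:,2],rcond=None)[0]
    h=h[abs(np.c_[h[:,:2],np.ones(len(h))]@k-h[:,2])<.004];k=np.linalg.lstsq(np.c_[h[:,:2],np.ones(len(h))],h[:,2],rcond=None)[0];print(n,"plane",k.round(4),"z at origin",k@[.533,.19,1])
```

```text
[0.16 0.46 1.84 0.   0.85 0.07]
t 13.65 tcp_b [-53.63 369.06 178.45] rotdev_b deg [0.   0.29 0.02] F_b [-0.3 -0.6 -3. ] Tq_b [0.03 0.17 0.  ] gap mm 26.4
 -> row [-0.0001  0.0004 -0.005 ] [ 0.147 11.644 -0.05 ]
side plane [-0.0123  0.0263  0.1504] z at origin 0.1488759150786577
scene plane [0.0039 0.0004 0.1501] z at origin 0.15220377540665517
```

View pics/scene8.png

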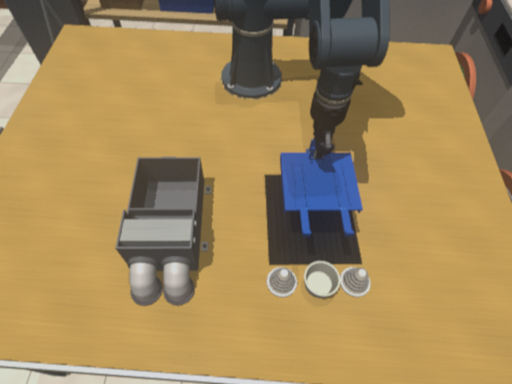

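View pics/side8.png

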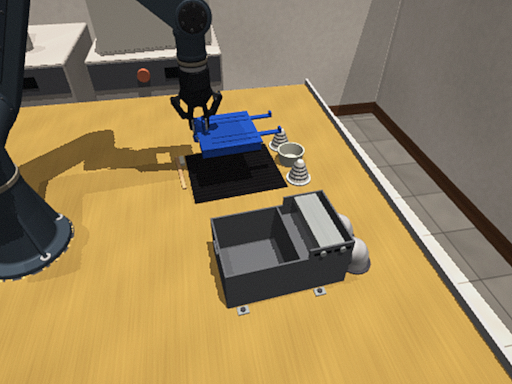

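Both pictures show the cover level over the mat and the bin empty. The mat's bystanders are undisturbed. I descend slowly.

Emit:
{"fn": "step_arm", "kwargs": {
  "moves": [
    [0,0,-0.003,0.1,3,-0.05,1],
    [0,0,-0.005,0.15,6,-0.05,1],
    [0,0,-0.005,0.15,8.5,-0.05,1],
    [0,0,-0.005,0.15,10,-0.05,1],
    [0,0,-0.005,0.15,11.1,-0.05,1],
    [0,0,-0.005,0.15,11.1,-0.05,1]
  ]
}}

```text
t: 14.5
tcp_pos: [0.4556, 0.1839, 0.0692]
tool_rot: [-0.706, -0.031, 0.027, 0.707]
force: [-1.4, -0.1, -2.6]
finger_gap: 0.309
```

Run:
```python
from h import *
from station import *
s=sense()
mat=np.array([.5408,.191,0]);t=mat+EX*(-.0878)+[0,0,.0565]
rep(s,w2b(t)*1000,0)
```

```text
t 14.5 tcp_b [-50.43 368.51  69.22] rotdev_b deg [ 0.03 -0.29 -0.01] F_b [-1.4 -0.  -2.6] Tq_b [0.04 0.18 0.04] gap mm 26.3
 -> row [-0.0006 -0.0002  0.005 ] [-0.237  1.271  0.005]
```

Emit:
{"fn": "step_arm", "kwargs": {
  "moves": [
    [0,0,0.004,-0.2,0.4,0,1],
    [0,0,0.004,-0.2,0.8,0,1],
    [0,0,0.004,-0.2,1.0,0,1],
    [0,0,0.004,-0.2,1.0,0,1]
  ]
}}

```text
t: 15.0
tcp_pos: [0.4536, 0.1837, 0.0592]
tool_rot: [-0.706, -0.03, 0.029, 0.707]
force: [0.1, -0.2, -2.2]
finger_gap: 0.313
```

Run:
```python
from h import *
from station import *
s=sense()
mat=np.array([.5408,.191,0]);t=mat+EX*(-.0878)+[0,0,.0565]
rep(s,w2b(t)*1000,0)
```

```text
t 15.0 tcp_b [-52.43 368.52  59.17] rotdev_b deg [ 0.03 -0.05 -0.01] F_b [ 0.1 -0.2 -2.2] Tq_b [0.03 0.15 0.06] gap mm 26.6
 -> row [-0.0006 -0.0001  0.0009] [-0.032  0.267  0.004]
```

Emit:
{"fn": "step_arm", "kwargs": {
  "moves": [
    [0,0,0,0,0.1,0,1],
    [0,0,0,0,0.2,0,1],
    [0,0,0,0,0.2,0,1]
  ]
}}

```text
t: 15.38
tcp_pos: [0.4536, 0.1837, 0.0571]
tool_rot: [-0.706, -0.03, 0.029, 0.707]
force: [-0.1, -0.4, -2.1]
finger_gap: 0.311
```

Emit:
{"fn": "step_arm", "kwargs": {
  "moves": [
    [0,0,0,0,0.05,0,1],
    [0,0,0,0,0.08,0,1]
  ]
}}

```text
t: 15.62
tcp_pos: [0.4536, 0.1837, 0.0565]
tool_rot: [-0.706, -0.03, 0.029, 0.707]
force: [-0.0, 0.0, 2.3]
finger_gap: 0.312
```

Run:
```python
from h import *
from station import *
rep(sense())
```

```text
t 15.62 tcp_b [-52.41 368.52  56.51] rotdev_b deg [ 0.03 -0.05 -0.01] F_b [-0.   0.   2.3] Tq_b [-0.01  0.29  0.02] gap mm 26.5
```

Touchdown came at the expected height with a gentle +2 N. I release.

Emit:
{"fn": "step_arm", "kwargs": {
  "moves": [
    [0,0,0,0,0,0,0.1],
    [0,0,0,0,0,0,-0.3],
    [0,0,0,0,0,0,-0.7],
    [0,0,0,0,0,0,-0.9],
    [0,0,0,0,0,0,-0.9]
  ]
}}

```text
t: 16.25
tcp_pos: [0.4539, 0.1837, 0.0566]
tool_rot: [-0.706, -0.03, 0.029, 0.707]
force: [0.2, -0.8, 0.2]
finger_gap: 0.952
```

Run:
```python
from h import *
from station import *
rep(sense())
d=snapshot("wrist");cv2.imwrite("pics/w9.png",d["frame"][:,:,::-1])
```

```text
t 16.25 tcp_b [-52.19 368.52  56.57] rotdev_b deg [ 0.04 -0.08 -0.01] F_b [ 0.1 -0.8  0.2] Tq_b [0.01 0.   0.04] gap mm 80.9
```

View pics/w9.png

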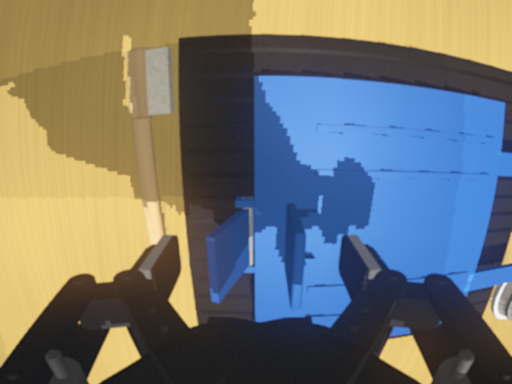

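The clip is released and the tab has sprung out at (230,255). The jaws are clear on both sides, so I retract straight up.

Emit:
{"fn": "step_arm", "kwargs": {
  "moves": [
    [0,0,0,0,-1.5,0,-0.9],
    [0,0,0,0,-4,0,-0.9],
    [0,0,0,0,-9,0,-0.9],
    [0,0,0,-2,-14,0,-0.9],
    [0,0,0,-4,-18,0,-0.9],
    [0,0,0,-4,-20,0,-0.9],
    [0,0,0,-4,-20,0,-0.9]
  ]
}}

```text
t: 17.18
tcp_pos: [0.4145, 0.1805, 0.2588]
tool_rot: [-0.706, -0.032, 0.027, 0.707]
force: [0.4, -0.1, -0.4]
finger_gap: 0.947
```

Run:
```python
from h import *
from station import *
rep(sense())
mat=np.array([.5408,.191,0])
for n in("side","scene"):
    d=snapshot(n);cv2.imwrite(f"pics/{n}10.png",d["frame"][:,:,::-1])
    P=cloud(d);b=blue(d)&(d["z_map"]>0)&(P[...,1]>0)&(P[...,2]>.015)&(P[...,2]<.1)&(P[...,0]>.3)
    q=(P[b]-mat)@B*1000;pl=q[abs(q[:,2]-28)<6]
    print(n,"plate z",np.median(pl[:,2]),"y",np.percentile(pl[:,1],[.5,99.5]).round(1))
    for y0 in(-60,60,-45,45):
        s=abs(pl[:,1]-y0)<3;print("  ",y0,pl[s,0].min().round(1),pl[s,0].max().round(1))
    k=np.linalg.lstsq(np.c_[pl[:,:2],np.ones(len(pl))],pl[:,2],rcond=None)[0];print("  plane",k.round(4))
    s=pl[:,0]<60;print("  yaw rel",rect(pl[s][:,:2]/1000)[2])
```

```text
t 17.18 tcp_b [-91.71 368.56 258.84] rotdev_b deg [ 0.06 -0.4   0.  ] F_b [ 0.4 -0.2 -0.4] Tq_b [-0.04  0.02  0.01] gap mm 80.5
side plate z 27.36963505447132 y [-88.9  83.4]
   -60 -88.8 71.6
   60 -90.2 67.4
   -45 -88.4 128.8
   45 -88.6 129.2
  plane [-5.00000e-04  2.00000e-03  2.73893e+01]
  yaw rel 89.98291778564453
scene plate z 28.624569792837285 y [-84.  85.]
   -60 -87.6 70.0
   60 -90.0 70.7
   -45 -86.3 123.0
   45 -88.0 124.1
  plane [-2.00000e-04 -1.00000e-04  2.86546e+01]
  yaw rel 0.13061821460723877
```

View pics/scene10.png

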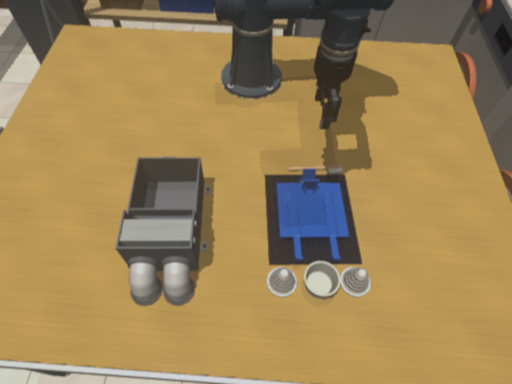

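View pics/side10.png

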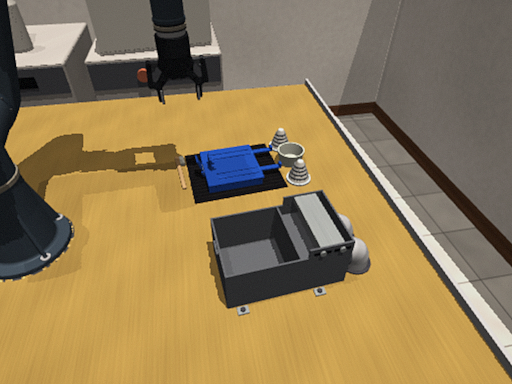

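The cover lies flat and level, centred on the mat, and the robot is clear. The bystanders are where they were, so I hand in.

Run:
```python
from station import *
print(sign_off())
```

```text
the job is handed in; nothing more can be done
None
```

The cover is off the lint bin and lies right way up in the middle of the rubber mat. I handed the job in at about 17 s of the 62 s allowed.

- **Squeeze and draw:** I squeezed the clip fully (about 27 mm between the pads) and held it. The cover drew forward level 17.6 mm until the hooks met the lip. Contact was felt at 5.5 N, and the images had predicted 17.5 mm.
- **Tilt and removal:** I backed off slightly, tilted the cover 28° about the rear rim and slid it about 38 mm along its plate. During both, the wrist carried only the cover's weight. I then lifted it, levelled it, carried it over and set it down at about 2 N.

**Last checks:**
- The plate is flat to within 0.2°, with its top about 28 mm above the bench and its yaw within about 0.2° of the mat's.
- The cover's origin is roughly 4 mm forward of the mat's centre. That was deliberate, so that the tongues also stay on the mat.
- The cones, ramekin and scrubber look unmoved in the pictures; I did not measure them.
- The gripper is open and about 0.2 m above the cover, touching nothing.

**Disagreements and slips:**
- The side and scene cameras differ by 1 to 5 mm on some edges of the cover.
- Closing the clip briefly pressed down with 6 N, which I relieved before drawing.

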